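Hang the pipette holder on its screw

TASK

Hang the empty pipette holder that stands on the bench on the free screw of the white bench screen: bring the round hole of its keyhole over the screw head until its back lies flat on the screen, then pull it down until the head has snapped over the ridges and the holder is fully home, hanging straight, and let go. Do it gently, feeling your way without forcing the holder against the screen or the screw, and leave everything else, the holder already hanging there included, as it is.

Things in the scene. Friction and masses are not known exactly. Their poses are not given: they have to be found in the camera images.
- holder_grip (a point): Loose white plastic pipette holder (0.15 to 0.31 kg), upright on the bench: 76 mm deep (x), 50 wide (y), 102 tall; notched shelf to its -x, flat back to its +x, z up. This point is where to grip it: midway between its two flat side cheeks (outer faces 25 mm to either side along y, 60 mm high, the full depth long), 48 mm before the back face, 54 mm above the bottom. Axes are the holder's.
- holder_hole (a point): Centre of the keyhole's wide hole (octagon 16 mm across) in the plane of the holder's back face, 70 mm above its bottom. The back plate is 4 mm thick. A slot 9 mm wide runs up from the hole; on the plate's front, a rail on each side of the slot climbs from 8 mm above this point to a ridge 3.5 mm high 15 mm above it, then drops to a seat pad 2 mm high. Axes are the holder's.
- holder_home (a point): The seat at the upper end of the slot, where the screw's axis lies when the holder is fully home: in the plane of the back face, 20 mm straight above holder_hole, 90 mm above the holder's bottom. Axes are the holder's.
- bracket (a point): Centre of the free fixing on the screen's front face: a small steel plate let in flush (66 x 22 mm) with a level slot. Its x points straight into the screen, y along the slot, z up: the hung holder has the same axes. The screw stands out of the slot at exactly this height, but is clamped anywhere up to 12 mm to either side of this point along y: which is not told. About 0.25 m above the bench.
- mount: The free fixing with its screw; origin and axes as bracket. Shank 6 mm thick; head 13 mm wide, nearly flat (11 mm), underside 5.5 mm and top 11.5 mm off the screen. A spring holds the head in: it does not give inwards but draws out 4.5 mm (2.4 N, plus 0.8 N per mm). Pulling the holder down past its ridges takes 5 to 13 N, its weight included; then it stops hard at the seat.
- screen: White bench screen, fixed, 12 mm thick (x), 360 long (y), 264 tall (9 to 19 mm above the screw), on two steel feet 110 mm long. Origin at the centre of its underside; its front, with the fixings, looks to its -x. The two fixings lie 75 mm to either side of its middle: one is free, on the other hangs a holder. Screen and screw bear 30 N; more is forcing them.
- neighbour: The identical holder that already hangs on the other fixing, a pipette standing in it that reaches about 20 to 40 mm above the screen. Fixed. Origin where its screw's axis meets the screen; axes as the screen.
- tip_box: Loose pale blue pipette tip box, 118 x 80 x 64 mm. Origin at the centre of its underside.
- media_bottle: Loose clear media bottle with blue cap, 86 mm in diameter, 176 mm tall. Origin at the centre of its underside.
- beaker_pot: Loose white ceramic pot with a handle, 110 mm in diameter, 105 mm tall. Origin at the centre of its underside.
- gel_tank: Loose clear gel tank, 160 x 130 mm, 115 mm tall. Origin at the centre of its underside.
- tube_rack: Loose grey microtube rack, 100 x 64 x 42 mm, standing in front of the screen. Origin at the centre of its underside.
- pipette: Loose grey pipette lying on the bench along its own y, 250 mm long, 29 mm thick. Origin under its middle.
Mind the look-alikes: they are no part of the job. What is shaped like the part that bears holder_grip but orange or pink is not meant.

How it is judged (in metres and radians):
On the way, in this order (a step that is already met when the one before it is completed fails the run):
1. the holder is lifted off the bench (height (world z) of holder_grip above 0.1 m), for 0.1 s.
2. the screw head is through the round hole and the holder's back lies on the screen (x of bracket in the frame of holder_hole between -0.004 and 0.004 m and y of bracket in the frame of holder_hole between -0.017 and 0.017 m and z of bracket in the frame of holder_hole between -0.004 and 0.006 m), for 0.05 s.
3. the holder is pulled down until the screw is home in the slot (x of bracket in the frame of holder_home between -0.004 and 0.004 m and y of bracket in the frame of holder_home between -0.015 and 0.015 m and z of bracket in the frame of holder_home between -0.0035 and 0.0035 m and angle between holder_home's own z axis and vertical below 0.09 rad and angle between the x axis of holder_home and the x axis of bracket, either way round below 0.09 rad), for 0.1 s.
At the end, for the whole second after the job is handed in: The holder hangs on the free screw, screw home at the slot's upper end: its seat level with the bracket's centre to 3.5 mm and at most 15 mm to either side of it, its back within 4 mm of the screen's face, upright and parallel to the screen to 5 degrees, released (all of step 3); the robot touches nothing.
It fails at once if more than 30 N on the screen (contact force between screen and anything else above 30 N).
It fails at once if more than 30 N on the free screw (contact force between mount and anything else above 30 N).
It fails at once if the holder already hanging is knocked (contact force between neighbour and anything else above 8 N).
It fails at once if a bystander is moved by more than 20 mm (distance of any of tip_box, media_bottle, beaker_pot, gel_tank, tube_rack, pipette from where it was at the start of the episode above 0.02 m).
It also fails if it takes over 64 s, if anything falls off the work surface, if the arm or the gripper's body presses on something with over 40 N, if the wrist force passes 120 N, or if a joint passes its speed limit or range.

ROBOT

A 7-joint arm with a two-finger parallel gripper is mounted at the origin on the work surface. World frame = base frame: x ahead of the robot, y to its left, z up, the work surface at z = 0. Lengths are in mm, angles in degrees, forces in N, time in s.
With the tool pointing down it reaches from about 425 to 875 mm from the base axis. Payload 9.9 kg.
Tool frame: the origin (TCP) lies on the mounting face of the last link; the fingertips stand 173 mm ahead of it and the grasp point (between the pads) lies 155 mm ahead of it; x points along the fingers, y is the direction in which the jaws open and shut, and the axes are right-handed (so a half turn about x gives the same grasp; the last joint's range is limited). The gripper opens to 85 mm and grips with 20 to 120 N. Pads are 22 mm wide; open, the fingers measure 114 mm over their backs; the gripper's body (76 mm by 85 mm) begins 54 mm behind the grasp point. The pads swing forward as they close: fully open they stand 13 mm farther back than shut.
Start: joints at [-80.776, 32.985, 1.427, 82.34, -0.859, 64.687, -3.237], TCP at [163.588, 654.884, 404.689] pointing down, gripper open.
Joint ranges: [-157.87, 157.87], [-19.46, 123.44], [-87.15, 90], [11.01, 140.99], [-62.26, 242.26], [9.8, 113.94], [-161.44, 161.44]. Speed limits (degrees/s): [127.2, 127.2, 172.46, 172.46, 180, 180, 180].

INTERFACE

Orientations are given as a 3x3 rotation matrix whose columns are the frame's x, y, z axes.
In Python, from station import arm gives the robot as it stands.
- The arm moves only by the shell command python3 -m pendant 'ROWS' [OPENING] [FORCE]. ROWS is JSON, a list of rows, each an object with "xyz": the shift along the world's x, y, z in mm, a list of three; "spin": the turn about the world's z in rad. A call has 1 to 10 rows; each row is the pose to reach, as a shift and turn from the pose measured when the call began; what a row does not reach only later rows make up. A row lasts 1/8 s, in which the tool goes at most 62.5 mm and 10.7 degrees, less where a joint would pass 70% of its speed; a pose out of reach is approached as far as the arm can. A call with a gripper value outside its range is refused whole. OPENING is the closure in counts, from 0 (fully open) to 255 (shut), set as the call begins (- or left out, the last holds). The fingers move at their own pace and stop on an object; FORCE is the grip in N (left out, the last holds). Time passes only in rows, so rows that repeat a pose let the fingers close. It gives the time, the measured TCP pose, the force and the opening at its end, in the units of the state.
- arm.get_obs(): the state, without advancing time (a new reading comes with each control period).
- arm.read_camera(name): name is "scene" or "top" or "wrist"; returns a dict with "frame" (384x512x3 uint8, red, green, blue), "fx", "fy", "cx", "cy" (pixels), "R" (3x3) and "t" (3): a world point X has camera coordinates R X + t; the wrist camera has in their place "tool_from_camera" (4x4, takes a point from camera to tool coordinates, whose origin is the TCP and whose axes are the tool frame's). Camera axes: x right, y down, z forward; pixel columns grow to the right and rows downward; lengths in mm; the calibration is good to about 2 mm. A picture is of the moment at which its call begins: read the wrist's pose just before it. There is no depth.
- arm.hand_in(): hands the job in, once; it reports no verdict.
Trained networks look in a picture, given as the dict that the camera call returned (one of the last four; its "shot" number tells which), for a name from the list of things; names that differ only in an ending like _2 or _b are one class to them, and where a whole thing is asked for, a point or a joint stands for the part that bears it (a point fixed in the world has none). Each returns a list of dicts, best first, with "score" (0 to 1); they miss things now and then, are a little off and sometimes report something else, mostly with a low value. They report only what shows in the picture. A call takes as long as a camera call. They do not tell look-alikes from the thing itself.
- arm.regions_of(thing, picture): "pixels" (384x512 bool, what is visible of it) and "box" ([left, top, right, bottom] in pixels, round what is visible of it).
The state is a dict: "t": time; "q": joint angles; "qd": joint speeds; "joint_torque": joint torques, N m; "eef_pos": TCP position; "eef_rot": TCP orientation; "ft_force": force on the tool from outside, world axes, zero at the start; "wrist_torque": the same for the moment, N m; "finger_gap": opening from 0.0 (shut) to 1.0 (fully open).
Only numpy, scipy, OpenCV 4.12 (cv2) and the standard library are available. Lean on these libraries where they do the work, as an engineer would, in place of code of your own. Each camera call takes 0.05 s, during which the arm holds its last target. There are 200 camera calls.

## Working session

There is one attempt and no reset: what is moved stays moved. The work goes in short steps, Python scripts to look and compute and a shell command to move; the robot and the scene stay as the last step left them, time stands still between calls to the robot, and variables do not carry over. Pictures are saved under pics/ and viewed, about 8 in all and at most 12, crops included, and the job is handed in when it is done.

```bash
mkdir -p pics; cat > h.py <<'E'
import numpy as np,cv2
from station import arm
def save(p,name,box=None,scale=1):
    f=p["frame"][:,:,::-1]
    if box: f=f[box[1]:box[3],box[0]:box[2]]
    cv2.imwrite("pics/"+name,cv2.resize(f,None,fx=scale,fy=scale,interpolation=cv2.INTER_CUBIC))
def cam(p,obs=None):
    "returns R,t world->camera"
    if "R" in p: return np.array(p["R"]),np.array(p["t"]).ravel()
    T=np.array(p["tool_from_camera"]);W=np.eye(4);W[:3,:3]=obs["eef_rot"];W[:3,3]=obs["eef_pos"]
    M=np.linalg.inv(W@T);return M[:3,:3],M[:3,3]
def proj(p,X,obs=None):
    R,t=cam(p,obs);c=np.atleast_2d(X)@R.T+t
    return np.c_[p["fx"]*c[:,0]/c[:,2]+p["cx"],p["fy"]*c[:,1]/c[:,2]+p["cy"]]
def ray(p,uv,obs=None):
    R,t=cam(p,obs);d=R.T@np.array([(uv[0]-p["cx"])/p["fx"],(uv[1]-p["cy"])/p["fy"],1]);return -R.T@t,d/np.linalg.norm(d)
def onplane(p,uv,z,obs=None):
    o,d=ray(p,uv,obs);return o+d*(z-o[2])/d[2]
E
python3 - <<'E'
from h import *
o=arm.get_obs();print({k:np.round(v,3).tolist() for k,v in o.items()})
fs=[]
for n in("scene","top","wrist"):
    p=arm.read_camera(n);fs.append(p["frame"])
    if n!="wrist":
        R,t=cam(p);print(n,"pos",(-R.T@t).round(),"look",R[2].round(2),p["fx"])
    for th in("holder_grip","mount","screen","neighbour","tube_rack","pipette","tip_box","gel_tank","media_bottle","beaker_pot"):
        print(n,th,[(round(float(r["score"]),2),np.round(r["box"]).tolist()) for r in arm.regions_of(th,p)][:4])
    save(p,n+"0.png",scale=1.5)
E
```

```text
{'t': 0.0, 'q': [-80.777, 33.032, 1.423, 82.388, -0.861, 64.688, -3.237], 'qd': [0.053, -0.005, 0.016, -0.071, 0.022, 0.052, 0.054], 'joint_torque': [0.001, -76.575, 2.251, -28.596, 0.016, 0.013, -0.0], 'eef_pos': [163.502, 654.713, 403.846], 'eef_rot': [[-0.0, 0.242, 0.97], [-0.002, 0.97, -0.242], [-1.0, -0.002, 0.0]], 'ft_force': [-0.516, -0.118, 0.044], 'wrist_torque': [0.035, -0.021, 0.029], 'finger_gap': 0.999}
scene pos [1099. -539.  738.] look [-0.6   0.54 -0.59] 360.3943275767382
scene holder_grip [(0.95, [196.0, 189.0, 225.0, 219.0]), (0.79, [152.0, 213.0, 188.0, 252.0]), (0.55, [283.0, 125.0, 303.0, 132.0])]
scene mount [(0.51, [278.0, 125.0, 301.0, 131.0])]
scene screen [(0.57, [254.0, 119.0, 379.0, 210.0])]
scene neighbour [(0.71, [329.0, 128.0, 352.0, 202.0]), (0.16, [282.0, 125.0, 302.0, 134.0])]
scene tube_rack [(0.96, [292.0, 203.0, 316.0, 234.0])]
scene pipette [(0.89, [277.0, 240.0, 328.0, 280.0])]
scene tip_box [(0.58, [215.0, 210.0, 264.0, 251.0])]
scene gel_tank [(0.73, [116.0, 294.0, 223.0, 384.0])]
scene media_bottle [(0.17, [254.0, 119.0, 378.0, 210.0])]
scene
[... 318 characters left out ...]
3.0, 276.0, 159.0])]
top screen [(0.82, [121.0, 168.0, 218.0, 254.0])]
top neighbour [(0.69, [144.0, 168.0, 170.0, 196.0])]
top tube_rack [(0.68, [190.0, 176.0, 218.0, 205.0])]
top pipette [(0.93, [208.0, 144.0, 277.0, 158.0]), (0.51, [312.0, 196.0, 335.0, 220.0])]
top tip_box [(0.84, [243.0, 190.0, 279.0, 223.0])]
top gel_tank [(0.56, [328.0, 119.0, 386.0, 178.0]), (0.16, [122.0, 166.0, 219.0, 254.0])]
top media_bottle [(0.59, [284.0, 134.0, 310.0, 161.0])]
top beaker_pot [(0.98, [343.0, 218.0, 386.0, 260.0])]
wrist holder_grip []
wrist mount []
wrist screen []
wrist neighbour []
wrist tube_rack []
wrist pipette []
wrist tip_box []
wrist gel_tank []
wrist media_bottle []
wrist beaker_pot []
```

View pics/scene0.png

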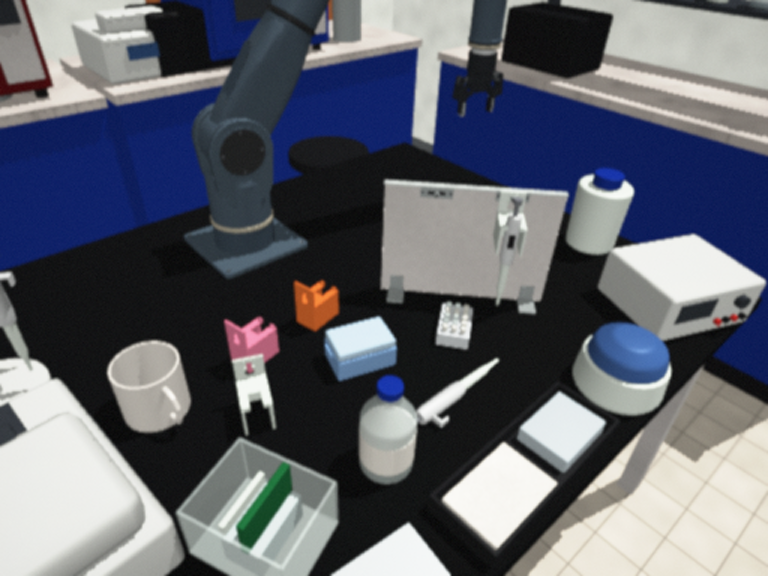

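View pics/top0.png

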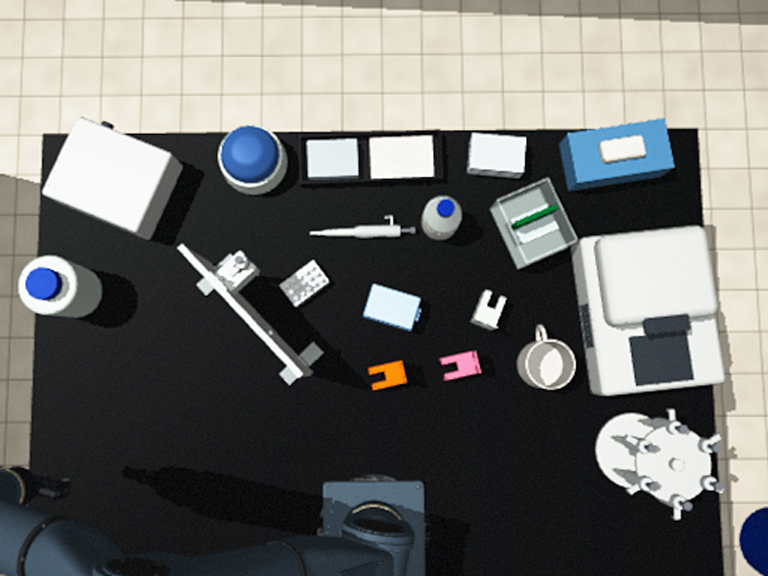

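Look-alikes in the scene picture: orange (315,305) and pink (252,342). The white holder is at (255,390) in scene and (488,309) in top, which matches the description. The free bracket is at about (436,194) in scene. Next I'll get rough positions.

```bash
python3 - <<'E'
from h import *
t=arm.read_camera("top");s=arm.read_camera("scene")
save(s,"scene_zoom.png",(140,110,390,300),3)
cv2.imwrite("pics/top_zoom.png",np.vstack([cv2.resize(t["frame"][155:265,110:260,::-1],None,fx=4,fy=4,interpolation=cv2.INTER_CUBIC)[:, :600],cv2.resize(t["frame"][180:225,300:360,::-1],(600,450//3*1),interpolation=cv2.INTER_CUBIC)]))
k=1.5
for n,uv,z in [("holder shelf tips L",(481,293),60),("tip R",(502,295),60),("holder back L",(473,322),102),("back R",(497,328),102),
 ("screen topL",(180,245),264),("screen topR",(308,375),264),("bottle cap",(445,207),176),("pipR",(412,231),20),("tipbox",(393,307),64),("orange",(388,375),80),("pink",(460,365),80),("pot",(547,362),105),("rack",(305,283),42),("tank",(535,222),115)]:
    print(n,onplane(t,np.array(uv)/k,z).round())
# scene: screen corners & bracket
import itertools
def tri(a,b):
    (o1,d1),(o2,d2)=a,b
    A=np.c_[d1,-d2];x=np.linalg.lstsq(A,o2-o1,rcond=None)[0];p,q=o1+x[0]*d1,o2+x[1]*d2;return ((p+q)/2).round(1),np.linalg.norm(p-q).round(1)
print(tri(ray(t,np.array((180,245))/k),ray(s,np.array((567,190))/k)),tri(ray(t,np.array((308,375))/k),ray(s,np.array((386,181))/k)))
E
```

```text
holder shelf tips L [ 542. -251.   60.]
tip R [ 537. -299.   60.]
holder back L [ 474. -225.  102.]
back R [ 460. -278.  102.]
screen topL [627. 389. 264.]
screen topR [362. 128. 264.]
bottle cap [ 719. -161.  176.]
pipR [696. -97.  20.]
tipbox [512. -48.  64.]
orange [358. -35.  80.]
pink [ 379. -197.   80.]
pot [ 383. -386.  105.]
rack [572. 155.  42.]
tank [ 696. -368.  115.]
(array([625.9, 387.2, 270.6]), np.float64(0.3)) (array([366.4, 133.7, 267.1]), np.float64(14.9))
```

View pics/scene_zoom.png

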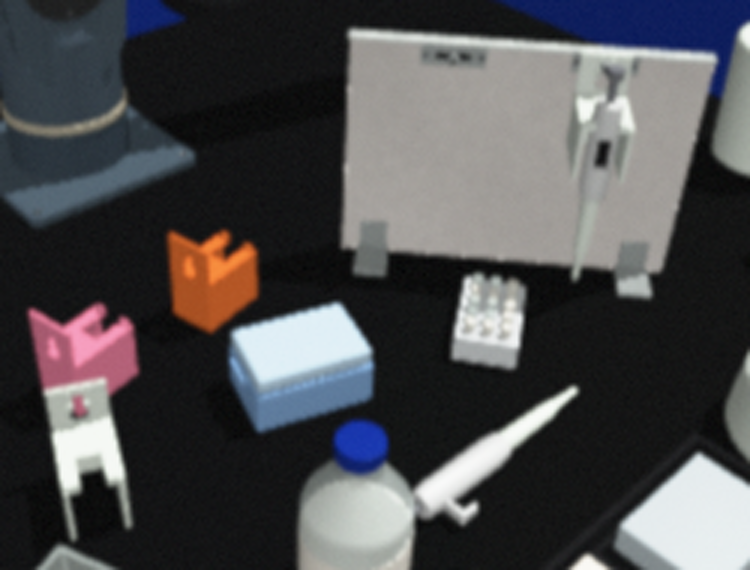

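The target is confirmed: it is the white holder, with the keyhole at (78,405) of the crop, the fork toward the camera and its back away from it. The free bracket is at (453,57) of the crop. I'll go up over the screen and look down on the bracket on the way.

```bash
python3 -m pendant '[{"xyz":[0,0,60],"spin":0},{"xyz":[0,0,120],"spin":0},{"xyz":[20,-15,140],"spin":-0.05},{"xyz":[70,-50,140],"spin":-0.1},{"xyz":[120,-83,140],"spin":-0.15},{"xyz":[170,-117,140],"spin":-0.2},{"xyz":[220,-150,140],"spin":-0.25},{"xyz":[257,-175,140],"spin":-0.3},{"xyz":[278,-228,140],"spin":-0.35},{"xyz":[299,-280,140],"spin":-0.4}]' 0 30
python3 - <<'E'
from h import *
p=arm.read_camera("wrist");print(np.round(p["tool_from_camera"],3),p["fx"],arm.get_obs()["q"])
E
```

```text
t: 3.0
eef_pos: [463.6, 372.4, 543.8]
eef_rot: [[-0.001, 0.604, 0.797], [-0.001, 0.797, -0.604], [-1.0, -0.001, 0.0]]
ft_force: [1.3, 0.7, 0.6]
finger_gap: 1.003
[[-1.0000e-03 -2.9400e-01  9.5600e-01  2.9694e+01]
 [ 1.0000e+00  0.0000e+00  1.0000e-03 -1.3400e+00]
 [-0.0000e+00  9.5600e-01  2.9400e-01 -7.5539e+01]
 [ 0.0000e+00  0.0000e+00  0.0000e+00  1.0000e+00]] 313.57483105381147 [-50.444303    21.1344572   12.09686413  81.76572788  -4.10495362
  77.63064491  13.90558606]
```

```bash
python3 -m pendant '[{"xyz":[16,-60,0],"spin":-0.04},{"xyz":[32,-120,0],"spin":-0.08},{"xyz":[48,-180,0],"spin":-0.12},{"xyz":[64,-230,-20],"spin":-0.144},{"xyz":[70,-259,-44],"spin":-0.144},{"xyz":[70,-259,-44],"spin":-0.144},{"xyz":[70,-259,-44],"spin":-0.144}]'
python3 - <<'E'
from h import *
import pickle
o=arm.get_obs();p=arm.read_camera("wrist");save(p,"w1.png",scale=1.5)
pickle.dump((o,p),open("w1.pkl","wb"))
print(proj(p,[445,202,253],o),[(r["score"],r["box"]) for r in arm.regions_of("mount",p)])
E
```

```text
t: 3.92
eef_pos: [537.2, 105.8, 500.9]
eef_rot: [[0.002, 0.72, 0.694], [-0.005, 0.694, -0.72], [-1.0, -0.002, 0.005]]
ft_force: [0.1, 0.5, 0.8]
finger_gap: 1.0
[[256.98060481  -4.70012899]] [(0.42, [251.0, 0.0, 273.7, 6.1])]
```

View pics/w1.png

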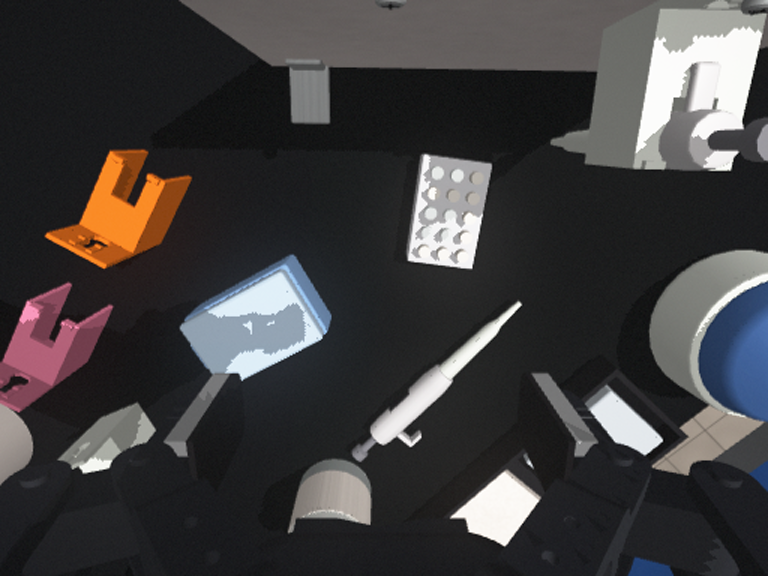

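The screw head shows at the very top edge (390,3). I'll back off and take two views spaced along the screen to triangulate it.

```bash
cat > look.py <<'E'
import sys,pickle
from h import *
o=arm.get_obs();p=arm.read_camera("wrist");pickle.dump((o,p),open(sys.argv[1]+".pkl","wb"));print(o["t"],np.round(o["eef_pos"],1),np.round(o["ft_force"],1))
E
python3 -m pendant '[{"xyz":[-17,-41,0],"spin":0},{"xyz":[-34,-81,0],"spin":0},{"xyz":[-34,-81,0],"spin":0},{"xyz":[-34,-81,0],"spin":0},{"xyz":[-34,-81,0],"spin":0}]' ; python3 look.py wa
python3 -m pendant '[{"xyz":[40,39,0],"spin":0},{"xyz":[80,77,0],"spin":0},{"xyz":[116,111,0],"spin":0},{"xyz":[116,111,0],"spin":0},{"xyz":[116,111,0],"spin":0},{"xyz":[116,111,0],"spin":0}]' ; python3 look.py wb
python3 - <<'E'
from h import *
import pickle
ims=[]
for n in("wa","wb"):
    o,p=pickle.load(open(n+".pkl","rb"));u=proj(p,[445,202,253],o)[0].round().astype(int);print(n,u)
    x0=min(max(u[0]-50,0),412);ims.append(cv2.resize(p["frame"][0:60,x0:x0+100,::-1],None,fx=6,fy=6,interpolation=cv2.INTER_CUBIC))
    print(x0)
cv2.imwrite("pics/ab.png",np.vstack([c[:300] for c in ims]))
E
```

```text
t: 4.65
eef_pos: [503.6, 27.1, 501.3]
eef_rot: [[0.003, 0.717, 0.697], [-0.004, 0.697, -0.717], [-1.0, -0.001, 0.005]]
ft_force: [-0.5, -0.3, 1.6]
finger_gap: 0.996
4.65 [503.6  27.1 501.3] [-0.5 -0.3  1.6]
t: 5.45
eef_pos: [619.1, 137.1, 501.5]
eef_rot: [[0.002, 0.718, 0.696], [-0.005, 0.696, -0.718], [-1.0, -0.001, 0.005]]
ft_force: [0.0, -0.3, 0.2]
finger_gap: 1.001
5.45 [619.1 137.1 501.5] [ 0.  -0.3  0.2]
wa [394 -70]
344
wb [118 -73]
68
```

View pics/ab.png

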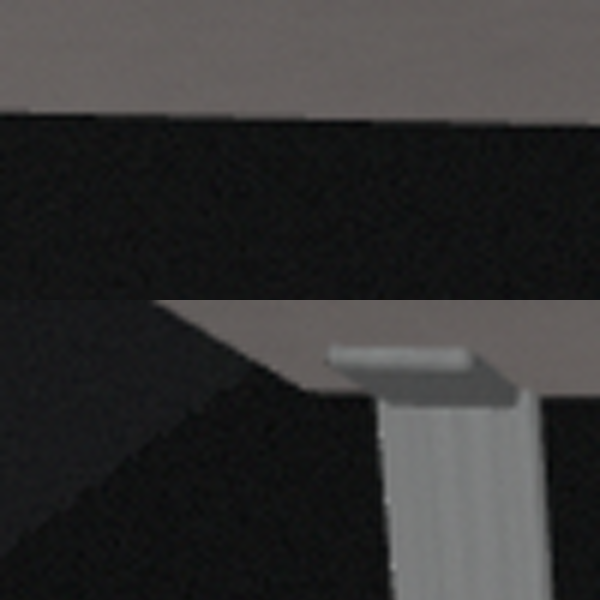

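Wrong direction: the screw left the top of the frame. The camera must be nearer the screen.

```bash

python3 -m pendant '[{"xyz":[-24,25,0],"spin":0},{"xyz":[-47,49,0],"spin":0},{"xyz":[-47,49,0],"spin":0},{"xyz":[-47,49,0],"spin":0},{"xyz":[-47,49,0],"spin":0}]' ; python3 look.py wa
python3 -m pendant '[{"xyz":[-40,-39,0],"spin":0},{"xyz":[-80,-77,0],"spin":0},{"xyz":[-115,-111,0],"spin":0},{"xyz":[-115,-111,0],"spin":0},{"xyz":[-115,-111,0],"spin":0},{"xyz":[-115,-111,0],"spin":0}]' ; python3 look.py wb
python3 - <<'E'
from h import *
import pickle
ims=[]
for n in("wa","wb"):
    o,p=pickle.load(open(n+".pkl","rb"));u=proj(p,[445,202,253],o)[0].round().astype(int);print(n,u)
    x0=min(max(u[0]-50,0),412);ims.append(cv2.resize(p["frame"][0:50,x0:x0+100,::-1],None,fx=6,fy=6,interpolation=cv2.INTER_CUBIC))
    print(x0)
cv2.imwrite("pics/ab2.png",np.vstack(ims))
E
```

```text
t: 6.12
eef_pos: [572.5, 184.9, 501.9]
eef_rot: [[0.003, 0.72, 0.694], [-0.005, 0.694, -0.72], [-1.0, -0.001, 0.006]]
ft_force: [0.3, -0.5, -1.3]
finger_gap: 1.002
6.125 [572.5 184.9 501.9] [ 0.3 -0.5 -1.3]
t: 6.92
eef_pos: [458.3, 74.8, 501.6]
eef_rot: [[0.003, 0.719, 0.695], [-0.005, 0.695, -0.719], [-1.0, -0.001, 0.006]]
ft_force: [0.6, 0.3, -0.5]
finger_gap: 0.998
6.925 [458.3  74.8 501.6] [ 0.6  0.3 -0.5]
wa [131  53]
81
wb [379  53]
329
```

View pics/ab2.png

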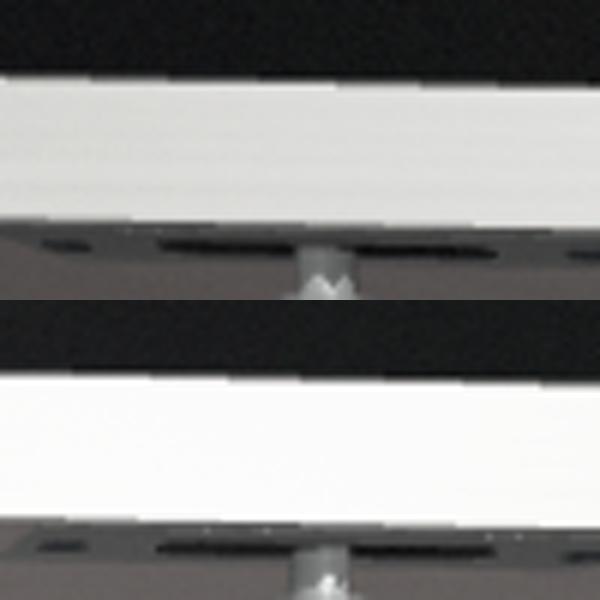

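```bash
cat >> h.py <<'E'
def tri(a,b):
    (o1,d1),(o2,d2)=a,b
    x=np.linalg.lstsq(np.c_[d1,-d2],o2-o1,rcond=None)[0];p,q=o1+x[0]*d1,o2+x[1]*d2;return (p+q)/2,np.linalg.norm(p-q)
E
python3 - <<'E'
from h import *
import pickle
L={n:pickle.load(open(n+".pkl","rb")) for n in("wa","wb")}
P={}
nrm=[]
for n,(o,p) in L.items():
    g=p["frame"].mean(2);pts=[]
    for c in (range(60,260) if n=="wa" else range(260,480)):
        col=g[:60,c];b=np.where((col[:-1]>150)&(col[1:]<=150))[0]
        if len(b):
            r=b[0];pts.append((c,r+(col[r]-150)/(col[r]-col[r+1])))
    pts=np.array(pts);k=np.polyfit(pts[:,0],pts[:,1],1);res=pts[:,1]-np.polyval(k,pts[:,0]);m=abs(res)<1;k=np.polyfit(pts[m,0],pts[m,1],1)
    c0,c1=pts[0,0],pts[-1,0]
    (o1,d1),(o2,d2)=ray(p,(c0,np.polyval(k,c0)),o),ray(p,(c1,np.polyval(k,c1)),o)
    N=np.cross(d1,d2);dirn=np.cross(N,[0,0,1]);dirn/=np.linalg.norm(dirn);dirn*=np.sign(dirn[0]);print(n,len(pts),k,res.std(),"edge ang",np.degrees(np.arctan2(dirn[1],dirn[0])))
    P[n]=(o1,d1,d2)
    nrm.append(N)
oa,pa=L["wa"];ob,pb=L["wb"]
for ua,ub in(((135.4,41.3),(382.4,41.3)),((81+42/6,245/6),(329+37/6,246/6)),((81+158/6,245/6),(329+157/6,248/6)),((81+497/6,253/6),(329+497/6,252/6))):
    X,e=tri(ray(pa,ua,oa),ray(pb,ub,ob));print("tri",X.round(1),e.round(2))
for z in(255,265,270):
    for n in P:
        o1,d1,d2=P[n];print(z,n,(o1+d1*(z-o1[2])/d1[2]).round(1),(o1+d2*(z-o1[2])/d2[2]).round(1))
for n,c in(("scene",(453/3+140,57/3+110)),):
    p=arm.read_camera(n);print("scene proj of screw",proj(p,tri(ray(pa,(135.4,41.3),oa),ray(pb,(382.4,41.3),ob))[0]),c)
E
```

```text
wa 200 [1.84595665e-02 3.43927277e+01] 0.09706674790422562 edge ang 43.0255110942418
wb 220 [1.88174709e-02 2.97445903e+01] 0.12819339580220052 edge ang 43.04992825219603
tri [441.6 208.9 250. ] 0.02
tri [419.6 188.  250.1] 0.1
tri [428.9 196.6 250.7] 0.28
tri [455.4 221.4 250.9] 0.13
255 wa [407.4 179.4 255. ] [498.5 264.4 255. ]
255 wb [382.9 156.4 255. ] [483.1 250.  255. ]
265 wa [412.6 182.1 265. ] [499.4 263.2 265. ]
265 wb [383.9 155.1 265. ] [479.5 244.4 265. ]
270 wa [415.1 183.5 270. ] [499.9 262.6 270. ]
270 wb [384.4 154.4 270. ] [477.7 241.6 270. ]
scene proj of screw [[289.92988518 127.81225596]] (291.0, 129.0)
```

Screw at about (441.6, 208.9, 250.3), face direction 43.0°, screw within 1 mm of the slot's middle. Now over to the holder.

```bash

python3 -m pendant '[{"xyz":[9,-57,0],"spin":0.08},{"xyz":[18,-114,0],"spin":0.16},{"xyz":[27,-171,0],"spin":0.25},{"xyz":[37,-228,-15],"spin":0.33},{"xyz":[46,-285,-40],"spin":0.42},{"xyz":[55,-341,-60],"spin":0.5},{"xyz":[55,-341,-60],"spin":0.5},{"xyz":[55,-341,-60],"spin":0.5},{"xyz":[55,-341,-60],"spin":0.5}]' ; python3 look.py wc
python3 - <<'E'
from h import *
import pickle
o,p=pickle.load(open("wc.pkl","rb"));save(p,"wc.png",scale=1.5)
E
```

```text
t: 8.15
eef_pos: [513.8, -264.9, 441.7]
eef_rot: [[0.005, 0.296, 0.955], [-0.003, 0.955, -0.296], [-1.0, -0.001, 0.006]]
ft_force: [-0.8, -0.1, 0.9]
finger_gap: 0.999
8.15 [ 513.8 -264.9  441.7] [-0.8 -0.1  0.9]
```

View pics/wc.png

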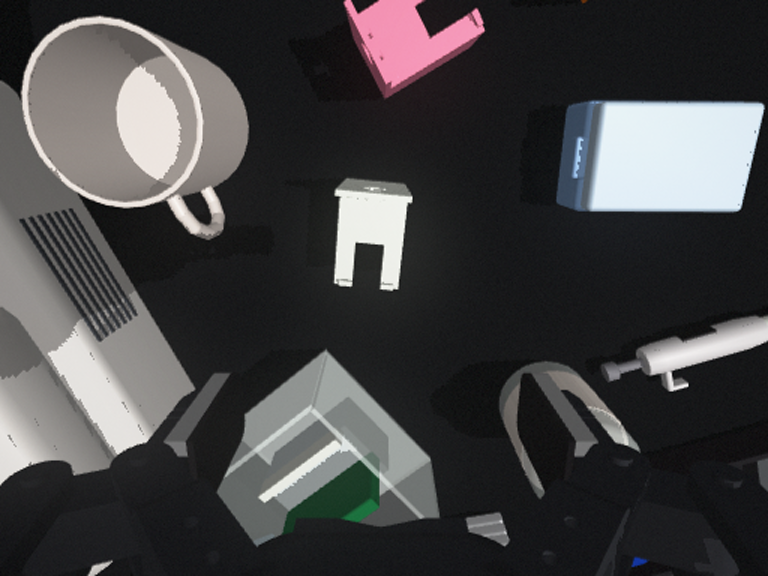

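The holder stands clear of its neighbours: back at the top (341-411, 185), fork tips at (334-400, 288). I'll fit its pose by matching the hull silhouette.

```bash
cat > fit.py <<'E'
from h import *
import pickle
from scipy.optimize import minimize
o,p=pickle.load(open("wc.pkl","rb"))
S=6
g=cv2.resize(p["frame"],None,fx=S,fy=S,interpolation=cv2.INTER_CUBIC)
m=(g.mean(2)>75).astype(np.uint8)
n,lab,st,_=cv2.connectedComponentsWithStats(m)
l=lab[int(140*S),int(248*S)];print("comp",st[l]/S)
pts=np.argwhere(lab==l)[:,::-1].astype(np.int32)
H0=cv2.convexHull(pts)
A=np.zeros(m.shape,np.uint8);cv2.fillConvexPoly(A,H0,1)
B=[(x,y,z) for x in(-76,0) for y in(-25,25) for z in(0,60)]+[(x,y,102) for x in(-4,0) for y in(-25,25)]
B=np.array(B,float)
def world(q):
    c,s=np.cos(q[2]),np.sin(q[2]);return np.c_[q[0]+c*B[:,0]-s*B[:,1],q[1]+s*B[:,0]+c*B[:,1],B[:,2]]
def cost(q):
    uv=(proj(p,world(q),o)+.5)*S-.5
    h=cv2.convexHull(np.round(uv*16).astype(np.int32))
    C=np.zeros(m.shape,np.uint8);cv2.fillConvexPoly(C,h,1,shift=4)
    return 1-(A&C).sum()/(A|C).sum()
best=min((minimize(cost,[467,-252,np.radians(a)],method="Nelder-Mead",options=dict(initial_simplex=np.array([[467,-252,np.radians(a)],[475,-252,np.radians(a)],[467,-244,np.radians(a)],[467,-252,np.radians(a+4)]]),xatol=.02,fatol=1e-5)) for a in(160,166)),key=lambda r:r.fun)
q=best.x;print("back bottom origin",q[:2].round(1),"yaw",np.degrees(q[2]).round(2),"1-IoU",best.fun.round(4))
ux=np.array([np.cos(q[2]),np.sin(q[2])]);gp=q[:2]-48*ux;R=np.array(o["eef_rot"])
print("grip",gp.round(1),"shift",(gp-o["eef_pos"][:2]).round(1),"spin",np.radians(np.degrees(q[2])-90-np.degrees(np.arctan2(R[1,1],R[0,1]))).round(3))
E
python3 fit.py
```

```text
comp [  222.16666667   118.66666667    53.16666667    75.5
 16435.83333333]
back bottom origin [ 469.2 -257.4] yaw 157.96 1-IoU 0.044
grip [ 513.7 -275.4] shift [ -0.1 -10.5] spin -0.084
```

```bash
cat >> fit.py <<'E'
uv=(proj(p,world(q),o)+.5)*S-.5
for b,u in zip(B,uv/S): print(b,u.round(1),end="; ")
cv2.polylines(g,[cv2.convexHull(np.round(uv).astype(np.int32))],True,(255,0,0),1);cv2.polylines(g,[H0],True,(0,255,0),1)
c=g[int(110*S):int(205*S),int(205*S):int(295*S),::-1];cv2.imwrite("pics/fit.png",cv2.resize(c,None,fx=1,fy=1))
E
python3 fit.py
```

```text
comp [  222.16666667   118.66666667    53.16666667    75.5
 16435.83333333]
back bottom origin [ 469.2 -257.4] yaw 157.96 1-IoU 0.044
grip [ 513.7 -275.4] shift [ -0.1 -10.5] spin -0.084
[-76. -25.   0.] [264.1 179.3]; [-76. -25.  60.] [265.6 192.4]; [-76.  25.   0.] [227.3 176.3]; [-76.  25.  60.] [223.1 188.9]; [  0. -25.   0.] [269.6 122.2]; [  0. -25.  60.] [272.2 126.7]; [ 0. 25.  0.] [230.8 118.8]; [ 0. 25. 60.] [226.9 122.8]; [ -4. -25. 102.] [274.2 135. ]; [ -4.  25. 102.] [223.1 130.6]; [  0. -25. 102.] [274.6 130.8]; [  0.  25. 102.] [223.3 126.4];
```

View pics/fit.png

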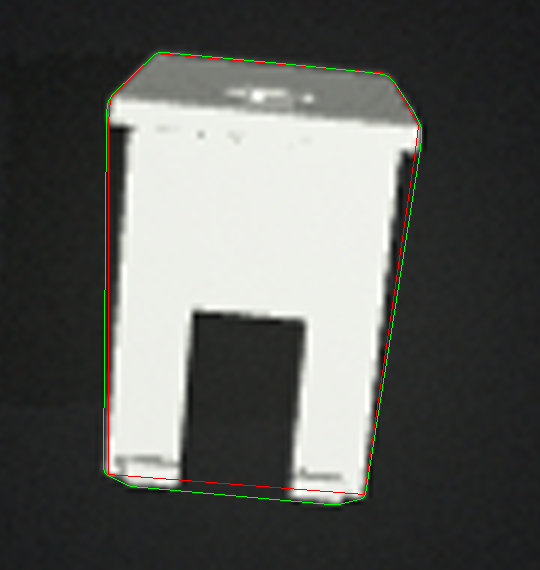

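Fit is good (within ~1–2 mm). Descend and grip.

```bash

python3 -m pendant '[{"xyz":[0,-10.5,-40],"spin":-0.084},{"xyz":[0,-10.5,-90],"spin":-0.084},{"xyz":[0,-10.5,-140],"spin":-0.084},{"xyz":[0,-10.5,-185],"spin":-0.084},{"xyz":[0,-10.5,-220],"spin":-0.084},{"xyz":[0,-10.5,-236],"spin":-0.084},{"xyz":[0,-10.5,-236],"spin":-0.084},{"xyz":[0,-10.5,-236],"spin":-0.084}]' 0 60
python3 -m pendant '[{"xyz":[0,0,0],"spin":0},{"xyz":[0,0,0],"spin":0},{"xyz":[0,0,0],"spin":0},{"xyz":[0,0,0],"spin":0},{"xyz":[0,0,0],"spin":0},{"xyz":[0,0,0],"spin":0},{"xyz":[0,0,0],"spin":0}]' 255 60
```

```text
t: 9.2
eef_pos: [514.3, -275.5, 207.3]
eef_rot: [[0.007, 0.374, 0.927], [-0.004, 0.927, -0.374], [-1.0, -0.001, 0.009]]
ft_force: [-0.2, -0.5, 1.0]
finger_gap: 0.998
t: 10.07
eef_pos: [514.6, -275.6, 208.6]
eef_rot: [[0.009, 0.375, 0.927], [-0.005, 0.927, -0.375], [-1.0, -0.001, 0.01]]
ft_force: [-1.1, 0.8, 9.5]
finger_gap: 0.574
```

Gripped (gap 0.574, about 49 mm). Lift and carry to about 60 mm in front of the screw.

```bash

python3 -m pendant '[{"xyz":[0,0,15],"spin":0},{"xyz":[0,0,45],"spin":0},{"xyz":[0,0,80],"spin":0},{"xyz":[0,0,115],"spin":0},{"xyz":[0,0,150],"spin":0},{"xyz":[0,0,175],"spin":0},{"xyz":[0,0,180],"spin":0},{"xyz":[0,0,180],"spin":0}]' 
python3 -m pendant '[{"xyz":[0,30,0],"spin":-0.04},{"xyz":[0,75,0],"spin":-0.08},{"xyz":[0,125,0],"spin":-0.13},{"xyz":[0,175,0],"spin":-0.19},{"xyz":[0,225,0],"spin":-0.25},{"xyz":[0,275,0],"spin":-0.31},{"xyz":[0,325,0],"spin":-0.37},{"xyz":[0,370,0],"spin":-0.41},{"xyz":[0,395,0],"spin":-0.435},{"xyz":[0,405.6,0],"spin":-0.435}]' 
python3 -m pendant '[{"xyz":[0,0,0],"spin":0},{"xyz":[0,0,0],"spin":0}]' 
python3 look.py wd
python3 - <<'E'
from h import *
import pickle
o,p=pickle.load(open("wd.pkl","rb"));save(p,"wd.png",scale=1.5);print(o["eef_rot"].round(3) if hasattr(o["eef_rot"],"round") else o["eef_rot"],proj(p,[441.6,208.9,250.3],o))
E
```

```text
t: 11.08
eef_pos: [514.4, -275.4, 388.4]
eef_rot: [[0.009, 0.375, 0.927], [-0.005, 0.927, -0.375], [-1.0, -0.001, 0.01]]
ft_force: [0.0, -0.1, -3.1]
finger_gap: 0.572
t: 12.32
eef_pos: [513.9, 131.9, 387.2]
eef_rot: [[0.004, 0.729, 0.685], [-0.009, 0.685, -0.729], [-1.0, -0.003, 0.009]]
ft_force: [0.1, -1.0, -2.1]
finger_gap: 0.575
t: 12.58
eef_pos: [513.8, 130.5, 386.9]
eef_rot: [[0.004, 0.73, 0.684], [-0.01, 0.684, -0.73], [-1.0, -0.004, 0.01]]
ft_force: [0.3, -0.5, -2.1]
finger_gap: 0.573
12.575 [513.8 130.5 386.9] [ 0.3 -0.5 -2.1]
[[ 0.004  0.73   0.684]
 [-0.01   0.684 -0.73 ]
 [-1.    -0.004  0.01 ]] [[262.99972461 -19.73713282]]
```

View pics/wd.png

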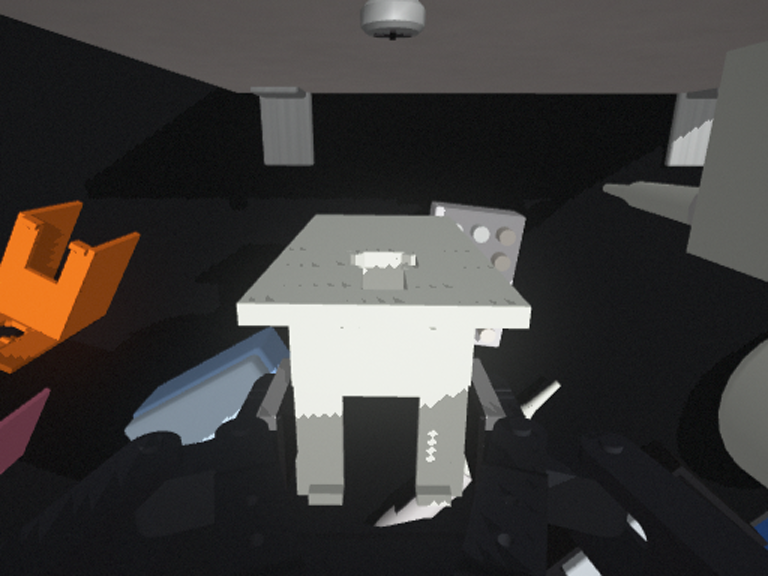

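Good view: screw head at (392,18), back face corners at about (315,215), (455,215), (530,307), (237,304), and the holder is level in the jaws. Compute the offset from hole to screw.

```bash
cat > pnp.py <<'E'
from h import *
import pickle,sys
o,p=pickle.load(open("wd.pkl","rb"))
g=cv2.cvtColor(p["frame"],cv2.COLOR_RGB2GRAY)
c=(np.array([(237,304),(530,307),(455,215),(315,215)],np.float32)+.5)/1.5-.5
c=cv2.cornerSubPix(g,c[:,None].copy(),(3,3),(-1,-1),(3,30,.01))[:,0];print("corners",c.round(1).tolist())
obj=np.array([(0,25,102),(0,-25,102),(0,-25,0),(0,25,0)],float)
K=np.array([[p["fx"],0,p["cx"]],[0,p["fy"],p["cy"]],[0,0,1]])
ok,rv,tv=cv2.solvePnP(obj,c.astype(float),K,None)
print("reproj",(cv2.projectPoints(obj,rv,tv,K,None)[0][:,0]-c).round(2).tolist())
C=np.eye(4);C[:3,:3]=cv2.Rodrigues(rv)[0];C[:3,3]=tv.ravel()
T=np.array(p["tool_from_camera"])@C;W=np.eye(4);W[:3,:3]=o["eef_rot"];W[:3,3]=o["eef_pos"]
print("holder in tool",T.round(3).tolist());Hw=W@T
print("holder axes world",Hw[:3,:3].round(3).tolist(),"yaw",np.degrees(np.arctan2(Hw[1,0],Hw[0,0])))
hole=(Hw@[0,0,70,1])[:3];print("hole world",hole.round(1))
screw=np.array([441.6,208.9,250.3]);d=screw-hole;n=np.array([.682,-.731,0]);s=np.array([.731,.682,0])
print("hole->screw: along -n",-(d@n).round(1),"along s",(d@s).round(1),"z",d[2].round(1))
hd=screw+11*n;print("head proj",proj(p,hd,o))
E
python3 pnp.py
```

```text
corners [[157.10000610351562, 201.89999389648438], [353.79998779296875, 204.39999389648438], [303.20001220703125, 143.1999969482422], [210.39999389648438, 142.5]]
reproj [[-0.39, 0.09], [0.37, -0.01], [-1.98, 0.0], [2.0, -0.18]]
holder in tool [[-0.011, 0.014, -1.0, 206.87], [0.007, -1.0, -0.014, 0.527], [-1.0, -0.008, 0.011, -50.667], [0.0, 0.0, 0.0, 1.0]]
holder axes world [[-0.678, -0.735, -0.007], [0.735, -0.678, -0.008], [0.001, -0.011, 1.0]] yaw 132.71941415512364
hole world [479.8 165.3 249.5]
hole->screw: along -n 58.0 along s 1.8 z 0.8
head proj [[262.57243637  22.36134708]]
```

```bash

python3 -m pendant '[{"xyz":[-7,8,0.5],"spin":0.003},{"xyz":[-15,17,1],"spin":0.006},{"xyz":[-21,25,1],"spin":0.006},{"xyz":[-22.7,26.7,1],"spin":0.006},{"xyz":[-22.7,26.7,1],"spin":0.006},{"xyz":[-22.7,26.7,1],"spin":0.006},{"xyz":[-22.7,26.7,1],"spin":0.006}]' 
python3 look.py we
python3 - <<'E'
from h import *
import pickle
o,p=pickle.load(open("we.pkl","rb"));save(p,"we.png",(140,0,380,220),3);print(proj(p,np.array([[441.6,208.9,250.3],[449.1,200.9,250.3]]),o))
E
```

```text
t: 13.5
eef_pos: [491.4, 156.8, 388.0]
eef_rot: [[0.004, 0.726, 0.688], [-0.01, 0.688, -0.726], [-1.0, -0.004, 0.01]]
ft_force: [0.3, 0.3, -3.1]
finger_gap: 0.577
13.5 [491.4 156.8 388. ] [ 0.3  0.3 -3.1]
[[258.04031295 103.08744622]
 [257.73075676 136.68334128]]
```

View pics/we.png

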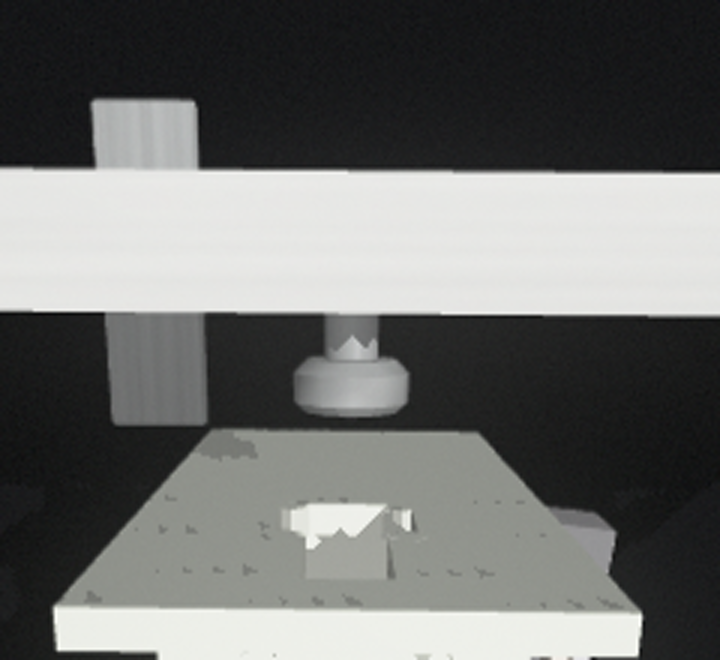

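Screw head centre u=351 and hole/slot centre u=347: 0.5 mm off, and parallel to the screen. Recheck the height with this view.

```bash
sed -e 's/wd.pkl/we.pkl/' -e 's#^c=(np.*#c=(np.array([(54,605.5),(641,611),(480.5,431),(212,430)],np.float32)+.5)/3-.5+[140,0];c=c.astype(np.float32)#' -e 's/^c=cv2.*//' pnp.py > pnp2.py; python3 pnp2.py; sed -i 's/(0,-25,0),(0,25,0)/(0,-24,0),(0,24,0)/' pnp.py pnp2.py; python3 pnp2.py|tail -4; python3 pnp.py | tail -4
```

```text
reproj [[-0.11, 0.1], [0.1, -0.08], [-0.53, 0.17], [0.55, -0.21]]
holder in tool [[-0.008, 0.004, -1.0, 207.521], [0.007, -1.0, -0.005, -0.393], [-1.0, -0.007, 0.008, -50.352], [0.0, 0.0, 0.0, 1.0]]
holder axes world [[-0.682, -0.731, -0.002], [0.731, -0.682, 0.001], [-0.002, -0.001, 1.0]] yaw 133.01880872530344
hole world [457.2 191.2 250. ]
hole->screw: along -n 23.6 along s 0.7 z 0.3
head proj [[257.65161461 136.7757316 ]]
holder axes world [[-0.682, -0.731, -0.002], [0.731, -0.682, 0.001], [-0.002, -0.001, 1.0]] yaw 133.01724798768404
hole world [457.1 191.2 250.3]
hole->screw: along -n 23.5 along s 0.7 z 0.0
head proj [[257.65161461 136.7757316 ]]
holder axes world [[-0.678, -0.735, -0.007], [0.735, -0.678, -0.008], [0.001, -0.011, 1.0]] yaw 132.7202060683405
hole world [479.8 165.3 249.7]
hole->screw: along -n 57.9 along s 1.8 z 0.6
head proj [[262.57243637  22.36134708]]
```

```bash

python3 -m pendant '[{"xyz":[-2.5,3,0.2],"spin":0},{"xyz":[-5,6,0.2],"spin":0},{"xyz":[-6.4,7.7,0.2],"spin":0},{"xyz":[-6.4,7.7,0.2],"spin":0},{"xyz":[-6.4,7.7,0.2],"spin":0}]' 
python3 -m pendant '[{"xyz":[-0.7,0.7,0],"spin":0},{"xyz":[-1.4,1.5,0],"spin":0},{"xyz":[-2.0,2.2,0],"spin":0},{"xyz":[-2.7,2.9,0],"spin":0},{"xyz":[-2.7,2.9,0],"spin":0}]'
python3 look.py wf
```

```text
t: 14.18
eef_pos: [485.0, 164.5, 388.2]
eef_rot: [[0.004, 0.726, 0.688], [-0.01, 0.688, -0.726], [-1.0, -0.004, 0.01]]
ft_force: [0.0, 0.6, -1.8]
finger_gap: 0.572
t: 14.8
eef_pos: [482.2, 167.5, 388.2]
eef_rot: [[0.004, 0.726, 0.688], [-0.01, 0.688, -0.726], [-1.0, -0.004, 0.01]]
ft_force: [0.3, -0.3, -0.9]
finger_gap: 0.571
14.8 [482.2 167.5 388.2] [ 0.3 -0.3 -0.9]
```

```bash

python3 -m pendant '[{"xyz":[-0.7,0.7,0],"spin":0},{"xyz":[-1.4,1.5,0],"spin":0},{"xyz":[-2.0,2.2,0],"spin":0},{"xyz":[-2.7,2.9,0],"spin":0},{"xyz":[-2.7,2.9,0],"spin":0}]'
python3 -m pendant '[{"xyz":[-0.7,0.7,0],"spin":0},{"xyz":[-1.4,1.5,0],"spin":0},{"xyz":[-1.7,1.8,0],"spin":0},{"xyz":[-1.7,1.8,0],"spin":0}]'
```

```text
t: 15.48
eef_pos: [479.5, 170.4, 388.3]
eef_rot: [[0.004, 0.726, 0.688], [-0.01, 0.688, -0.726], [-1.0, -0.003, 0.01]]
ft_force: [0.3, 0.8, -2.7]
finger_gap: 0.57
t: 15.98
eef_pos: [477.8, 172.3, 388.2]
eef_rot: [[0.004, 0.726, 0.688], [-0.01, 0.688, -0.726], [-1.0, -0.004, 0.01]]
ft_force: [-0.6, 0.3, -2.1]
finger_gap: 0.572
```

```bash

python3 -m pendant '[{"xyz":[-0.5,0.5,0],"spin":0},{"xyz":[-1.0,1.1,0],"spin":0},{"xyz":[-1.0,1.1,0],"spin":0}]'
python3 -m pendant '[{"xyz":[-0.4,0.4,0],"spin":0},{"xyz":[-0.7,0.7,0],"spin":0},{"xyz":[-0.7,0.7,0],"spin":0}]'
```

```text
t: 16.35
eef_pos: [476.7, 173.4, 388.3]
eef_rot: [[0.004, 0.726, 0.688], [-0.009, 0.688, -0.726], [-1.0, -0.003, 0.01]]
ft_force: [-0.3, -0.1, -2.3]
finger_gap: 0.572
t: 16.73
eef_pos: [476.0, 174.2, 388.2]
eef_rot: [[0.004, 0.726, 0.688], [-0.01, 0.688, -0.726], [-1.0, -0.004, 0.01]]
ft_force: [0.6, 0.2, -2.4]
finger_gap: 0.576
```

```bash

python3 -m pendant '[{"xyz":[-0.35,0.35,0],"spin":0},{"xyz":[-0.35,0.35,0],"spin":0}]'
python3 -m pendant '[{"xyz":[-0.35,0.35,0],"spin":0},{"xyz":[-0.35,0.35,0],"spin":0}]'
```

```text
t: 16.98
eef_pos: [475.6, 174.6, 388.2]
eef_rot: [[0.004, 0.726, 0.688], [-0.009, 0.688, -0.726], [-1.0, -0.003, 0.01]]
ft_force: [0.3, -0.3, -2.5]
finger_gap: 0.573
t: 17.23
eef_pos: [475.5, 174.7, 388.3]
eef_rot: [[0.005, 0.726, 0.688], [-0.01, 0.688, -0.726], [-1.0, -0.003, 0.01]]
ft_force: [1.7, -2.2, -4.2]
finger_gap: 0.573
```

```bash

python3 -m pendant '[{"xyz":[-0.35,0.35,0],"spin":0},{"xyz":[-0.35,0.35,0],"spin":0}]'
```

```text
t: 17.48
eef_pos: [475.4, 174.8, 388.3]
eef_rot: [[0.005, 0.726, 0.688], [-0.01, 0.688, -0.726], [-1.0, -0.003, 0.011]]
ft_force: [2.3, -3.9, -4.1]
finger_gap: 0.571
```

Back lies on the screen (4.5 N, travel 24.1 mm against the predicted 23.5). Now pull down stepwise.

```bash

python3 -m pendant '[{"xyz":[0.1,-0.1,-1],"spin":0},{"xyz":[0.1,-0.1,-2],"spin":0},{"xyz":[0.1,-0.1,-3],"spin":0},{"xyz":[0.1,-0.1,-4],"spin":0},{"xyz":[0.1,-0.1,-4],"spin":0}]'
python3 -m pendant '[{"xyz":[0,0,-1],"spin":0},{"xyz":[0,0,-2],"spin":0},{"xyz":[0,0,-3],"spin":0},{"xyz":[0,0,-4],"spin":0},{"xyz":[0,0,-4],"spin":0}]'
```

```text
t: 18.1
eef_pos: [475.4, 174.7, 384.2]
eef_rot: [[0.005, 0.726, 0.688], [-0.01, 0.688, -0.726], [-1.0, -0.003, 0.011]]
ft_force: [0.7, -1.5, -2.3]
finger_gap: 0.57
t: 18.73
eef_pos: [475.4, 174.7, 380.1]
eef_rot: [[0.005, 0.726, 0.688], [-0.01, 0.688, -0.726], [-1.0, -0.003, 0.011]]
ft_force: [0.9, -1.7, -1.8]
finger_gap: 0.571
```

```bash

python3 -m pendant '[{"xyz":[0,0,-1],"spin":0},{"xyz":[0,0,-2],"spin":0},{"xyz":[0,0,-3],"spin":0},{"xyz":[0,0,-3],"spin":0}]'
python3 -m pendant '[{"xyz":[0,0,-1],"spin":0},{"xyz":[0,0,-2],"spin":0},{"xyz":[0,0,-3],"spin":0},{"xyz":[0,0,-3],"spin":0}]'
```

```text
t: 19.23
eef_pos: [475.4, 174.8, 377.4]
eef_rot: [[0.005, 0.726, 0.688], [-0.01, 0.688, -0.726], [-1.0, -0.003, 0.011]]
ft_force: [-1.0, -0.8, 4.5]
finger_gap: 0.573
t: 19.73
eef_pos: [475.5, 174.9, 374.4]
eef_rot: [[0.006, 0.726, 0.688], [-0.01, 0.688, -0.726], [-1.0, -0.002, 0.011]]
ft_force: [1.5, -0.3, 0.0]
finger_gap: 0.573
```

```bash

python3 -m pendant '[{"xyz":[0,0,-1],"spin":0},{"xyz":[0,0,-2],"spin":0},{"xyz":[0,0,-2],"spin":0}]'
python3 -m pendant '[{"xyz":[0,0,-1],"spin":0},{"xyz":[0,0,-1.5],"spin":0},{"xyz":[0,0,-1.5],"spin":0}]'
```

```text
t: 20.1
eef_pos: [475.6, 174.9, 372.3]
eef_rot: [[0.006, 0.726, 0.688], [-0.01, 0.688, -0.726], [-1.0, -0.002, 0.011]]
ft_force: [1.1, 0.8, 1.6]
finger_gap: 0.572
t: 20.48
eef_pos: [475.6, 175.0, 370.7]
eef_rot: [[0.006, 0.726, 0.688], [-0.01, 0.688, -0.726], [-1.0, -0.002, 0.011]]
ft_force: [0.5, -0.5, 1.2]
finger_gap: 0.574
```

```bash

python3 -m pendant '[{"xyz":[0,0,-0.7],"spin":0},{"xyz":[0,0,-1.2],"spin":0},{"xyz":[0,0,-1.2],"spin":0}]'
```

```text
t: 20.85
eef_pos: [475.5, 174.9, 369.2]
eef_rot: [[0.005, 0.726, 0.688], [-0.01, 0.688, -0.726], [-1.0, -0.003, 0.011]]
ft_force: [1.2, -1.1, -1.4]
finger_gap: 0.57
```

```bash

python3 -m pendant '[{"xyz":[0,0,-0.6],"spin":0},{"xyz":[0,0,-0.6],"spin":0}]'
python3 -m pendant '[{"xyz":[0,0,-0.4],"spin":0},{"xyz":[0,0,-0.4],"spin":0}]'
```

```text
t: 21.1
eef_pos: [475.4, 174.8, 368.6]
eef_rot: [[0.005, 0.726, 0.688], [-0.01, 0.688, -0.726], [-1.0, -0.003, 0.011]]
ft_force: [1.1, 0.3, -1.1]
finger_gap: 0.569
t: 21.35
eef_pos: [475.4, 174.8, 368.2]
eef_rot: [[0.005, 0.726, 0.688], [-0.01, 0.688, -0.726], [-1.0, -0.003, 0.011]]
ft_force: [-0.1, -1.1, 0.4]
finger_gap: 0.57
```

```bash

python3 -m pendant '[{"xyz":[0,0,-0.5],"spin":0},{"xyz":[0,0,-0.5],"spin":0}]'
python3 -m pendant '[{"xyz":[0,0,-0.4],"spin":0},{"xyz":[0,0,-0.4],"spin":0}]'
```

```text
t: 21.6
eef_pos: [475.4, 174.8, 367.7]
eef_rot: [[0.005, 0.726, 0.688], [-0.01, 0.688, -0.726], [-1.0, -0.003, 0.011]]
ft_force: [0.1, -1.1, 0.9]
finger_gap: 0.57
t: 21.85
eef_pos: [475.4, 174.8, 367.3]
eef_rot: [[0.005, 0.726, 0.688], [-0.01, 0.688, -0.726], [-1.0, -0.003, 0.011]]
ft_force: [0.2, -0.6, 2.3]
finger_gap: 0.575
```

```bash

python3 -m pendant '[{"xyz":[0,0,-0.5],"spin":0},{"xyz":[0,0,-0.5],"spin":0}]'
python3 look.py wg; python3 - <<'E'
from h import *
import pickle
ims=[]
for n in ("wf","wg"):
    o,p=pickle.load(open(n+".pkl","rb"));ims.append(cv2.resize(p["frame"][60:260,150:370,::-1],None,fx=1.8,fy=1.8,interpolation=cv2.INTER_CUBIC))
cv2.imwrite("pics/fg.png",np.hstack(ims))
E
```

```text
t: 22.1
eef_pos: [475.5, 174.8, 367.0]
eef_rot: [[0.005, 0.726, 0.688], [-0.01, 0.688, -0.726], [-1.0, -0.003, 0.011]]
ft_force: [-1.2, -1.4, 5.7]
finger_gap: 0.572
22.1 [475.5 174.8 367. ] [-1.2 -1.4  5.7]
```

View pics/fg.png

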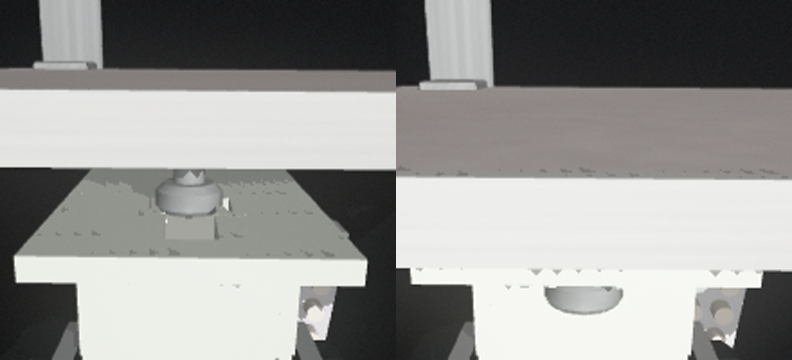

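The head is now in front of the plate, and the force rises in the last steps. One more step to confirm the hard stop.

```bash

python3 -m pendant '[{"xyz":[0,0,-0.6],"spin":0},{"xyz":[0,0,-0.6],"spin":0}]'
python3 -m pendant '[{"xyz":[0,0,-0.6],"spin":0},{"xyz":[0,0,-0.6],"spin":0}]'
```

```text
t: 22.4
eef_pos: [475.5, 174.7, 366.8]
eef_rot: [[0.006, 0.726, 0.688], [-0.009, 0.688, -0.726], [-1.0, -0.002, 0.011]]
ft_force: [-1.6, -1.4, 7.5]
finger_gap: 0.57
t: 22.65
eef_pos: [475.6, 174.6, 366.7]
eef_rot: [[0.006, 0.726, 0.687], [-0.009, 0.688, -0.726], [-1.0, -0.002, 0.011]]
ft_force: [-2.3, -2.2, 8.9]
finger_gap: 0.571
```

Hard stop at 21.6 mm with no slip in the jaws. Ease off and release.

```bash

python3 -m pendant '[{"xyz":[0,0,0.3],"spin":0},{"xyz":[0,0,0.5],"spin":0}]'
python3 -m pendant '[{"xyz":[0,0,0],"spin":0},{"xyz":[0,0,0],"spin":0},{"xyz":[0,0,0],"spin":0},{"xyz":[0,0,0],"spin":0},{"xyz":[0,0,0],"spin":0},{"xyz":[0,0,0],"spin":0}]' 0
python3 -m pendant '[{"xyz":[3,-3,10],"spin":0},{"xyz":[3,-3,30],"spin":0},{"xyz":[3,-3,60],"spin":0},{"xyz":[3,-3,100],"spin":0},{"xyz":[3,-3,130],"spin":0},{"xyz":[3,-3,130],"spin":0},{"xyz":[3,-3,130],"spin":0}]'
python3 look.py wh
python3 - <<'E'
from h import *
import pickle
o,p=pickle.load(open("wh.pkl","rb"));s=arm.read_camera("scene");pickle.dump(s,open("s.pkl","wb"))
a=cv2.resize(s["frame"][105:215,240:385,::-1],(580,440),interpolation=cv2.INTER_CUBIC)
b=cv2.resize(p["frame"][80:310,150:370,::-1],(220*440//230,440))
cv2.imwrite("pics/end.png",cv2.resize(np.hstack([a,b]),(800,352)))
# wrist check: predicted plate top rear corners at home
n=np.array([.682,-.731,0]);sv=np.array([.731,.682,0]);X=np.array([441.6,208.9,250.3])
z=np.array([0,0,1])
print(proj(p,[X-25*sv+4*n+12*z,X+25*sv+4*n+12*z,X+76*n-30*z-25*sv,X+76*n-30*z+25*sv],o).round(1))
E
```

```text
t: 22.9
eef_pos: [475.4, 174.7, 367.1]
eef_rot: [[0.006, 0.726, 0.688], [-0.009, 0.688, -0.726], [-1.0, -0.002, 0.01]]
ft_force: [-0.7, -0.3, 1.2]
finger_gap: 0.57
t: 23.65
eef_pos: [475.4, 174.7, 367.1]
eef_rot: [[0.006, 0.726, 0.688], [-0.009, 0.688, -0.726], [-1.0, -0.002, 0.01]]
ft_force: [0.6, -0.8, 0.3]
finger_gap: 1.0
t: 24.52
eef_pos: [478.3, 171.5, 497.1]
eef_rot: [[0.006, 0.726, 0.687], [-0.009, 0.687, -0.726], [-1.0, -0.002, 0.01]]
ft_force: [-0.2, -0.4, -0.9]
finger_gap: 1.0
24.525 [478.3 171.5 497.1] [-0.2 -0.4 -0.9]
[[216.  136.3]
 [293.3 136.9]
 [224.2 215.8]
 [283.5 216.2]]
```

View pics/end.png

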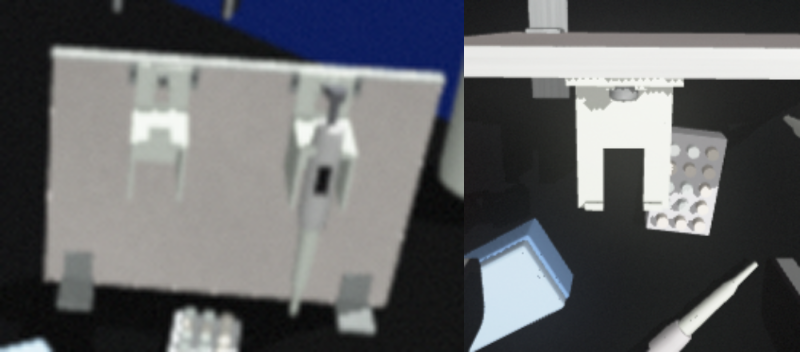

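The holder hangs straight at the neighbour's height. The plate's top corners are at u=216.7/293.1, v=136, against the predicted 216.0/293.3, 136.5.

```bash
python3 -c "
from h import *
print(arm.hand_in())"
```

```text
the job is handed in; nothing more can be done
None
```

The white holder is hanging on the free screw, released, and I have handed the job in. The hand-in gave no verdict.

- **What I did:** I located the screw and the holder with the wrist camera and gripped the holder by its side cheeks. I eased the keyhole over the screw head until the back touched the screen, with about 4.5 N of contact force. I then pulled it down 21.6 mm to a hard stop, released it and backed away upward.
- **Forces and time:** The highest force I read was about 9 N at the wrist, read only at the end of each call, so brief peaks between readings are not covered. The arm had used about 24.5 s of the 64 s.
- **Final checks:** The holder hangs straight and level with the holder already there. Its plate corners lie within 1 pixel of where a fully home holder should appear. In the last pictures the neighbour, tube rack, tip box and pipette looked undisturbed.
- **Disagreements:**
    - The downward travel was 1.6 mm more than the nominal 20 mm. The arm's pose put the seat about 1.3 mm below the measured screw height. Both are inside the 3.5 mm tolerance, and I put them down to measurement error.
    - The snap over the ridges was softer than I expected, with only about 7 N seen between readings.

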